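Run a tube on the vortex mixer in touch mode

ROBOT

A 6-joint arm with a two-finger parallel gripper is mounted at the origin on the work surface. World frame = base frame: x ahead of the robot, y to its left, z up, the work surface at z = 0. Lengths are in m, angles in degrees, forces in N, time in s.
With the tool pointing down it reaches from about 0.4 to 0.825 m from the base axis. Payload 7 kg.
Tool frame: the origin (TCP) lies at the very end of the fingers, on their centre line; the grasp point (between the pads) lies 19 mm behind it; z points along the fingers, y is the line along which they close (so a half turn about z gives the same grasp; the last joint's range is limited). The gripper opens to 88 mm and grips with 3 to 60 N. Pads are 19 mm wide; open, the fingers measure 130 mm over their backs; the gripper's body (78 mm by 193 mm) begins 47 mm behind the grasp point.
Start: joints at [87.153, 20.546, 0.682, 0, -70.136, -16.507], TCP at [0.224, 0.637, 0.227] pointing down, gripper open.
Joint ranges: [-176.03, 176.03], [-82.01, 121.73], [-58.28, 71.71], [-173.87, 95.51], [-174.79, -0.11], [-173.66, 173.66]. Speed limits (degrees/s): [136.94, 136.94, 172.46, 180, 180, 180].

INTERFACE

Orientations are given as [roll, pitch, yaw] about the fixed x, y, z axes, in that order (R = Rz(yaw) Ry(pitch) Rx(roll)).
In Python, from plant import ctrl gives the robot as it stands.
- The arm moves only by the tool carry_out, never from a script. Its argument "deltas" is a list that holds one entry, the list of rows, each a list of 5 numbers: the shift along the tool's x, y, z scaled (see below), then the turn about the tool's z scaled (see below), then the opening, from -1 (shut) to 1 (fully open). A call has 1 to 5 rows; each row is the pose to reach, as a shift and turn from the pose commanded when the call began, along the tool's axes at that moment, turning the shorter way round; what a row does not reach only later rows make up. The controller multiplies each number of a shift by 20 cm and each number of a turn by 2 pi rad. A row lasts 1/10 s, in which the tool goes at most 50 mm and 8.59 degrees, less where a joint would pass 70% of its speed; a pose out of reach is approached as far as the arm can. A call with a number of a shift or a turn outside -1 to 1 is refused whole. A call with a gripper value outside its range is refused whole. The fingers move at their own pace and stop on an object; the grip force is fixed at half the most. Time passes only in rows, so rows that repeat a pose let the fingers close. It gives the time, the measured TCP pose, the force, the opening and the grip force at its end, in the units of the state.
- ctrl.get_obs(): the state, without advancing time (a new reading comes with each control period).
- ctrl.snapshot(name): name is "scene" or "side" or "wrist"; returns a dict with "color" (400x640x3 uint8, red, green, blue), "camera_matrix" (3x3 intrinsics, pixels), "R" (3x3) and "t" (3): a world point X has camera coordinates R X + t. Camera axes: x right, y down, z forward; pixel columns grow to the right and rows downward; lengths in m; the calibration is good to about 2 mm. A picture is of the moment at which its call begins. There is no depth.
- ctrl.close_job(): hands the job in; it is judged then, once.
Trained networks look in a picture, given as the dict that the camera call returned (one of the last four; its "shot" number tells which), for a name from the list of things; names that differ only in an ending like _2 or _b are one class to them, and where a whole thing is asked for, a point or a joint stands for the part that bears it (a point fixed in the world has none). Each returns a list of dicts, best first, with "p" (0 to 1); they miss things now and then, are a little off and sometimes report something else, mostly with a low value. They report only what shows in the picture. A call takes as long as a camera call. They do not tell look-alikes from the thing itself.
- ctrl.search_frame(picture, name): "centre" ([column, row] in pixels, amid what is visible of it).
- ctrl.silhouettes(picture, name): "mask" (400x640 bool, what is visible of it) and "centre" ([column, row] in pixels, amid what is visible of it).
- ctrl.spot_point(picture, name): "centre" ([column, row] in pixels: a listed point, or the origin of a listed thing).
The state is a dict: "clock": time; "joint_pos": joint angles; "qvel": joint speeds; "tau": joint torques, N m; "tool_pos": TCP position; "orientation": TCP orientation; "force": force on the tool from outside, world axes, zero at the start; "moment": the same for the moment, N m; "opening": finger opening in m; "gripper_force": force on a finger pad.
Only numpy, scipy, OpenCV 4.12 (cv2) and the standard library are available. Lean on these libraries where they do the work, as an engineer would, in place of code of your own. Each camera call takes 0.05 s, during which the arm holds its last target. There are 200 camera calls.

TASK

Set the vortex mixer's speed dial so that its white pointer points at the yellow sticker dot, and let go of the dial. Then take the red-capped tube from the rack, stand it upright in the mixer's rubber cup and press it down until the sprung cup has sunk about 5 mm: far enough for the touch switch to run the mixer, but not jammed on its stop. Keep it pressed like that for three seconds and finish still holding it so, without letting go, leaving the blue-capped tubes, the beaker and the spatula alone.

Things in the scene. Friction and masses are not known exactly. Their poses are not given: they have to be found in the camera images.
- mixer: vortex mixer, fixed to the bench: light-grey housing 180 (x) x 130 (y) x 70 mm high, flat top deck with the dial in the front part and the sprung rubber cup on a grey turret (radius 36 mm, top 95 mm above the bench) in the rear part. Origin: centre of its underside, on the bench; x points from the front (dial) to the rear (cup). Dial axis at x = -45, y = 0 mm; cup axis at x = +40, y = 0 mm
- dial_axis (a point): point on the vertical axis of the speed dial, 22 mm above the deck (92 mm above the bench). The dial is a round black fluted knob, 38 mm diameter, with a 45 mm skirt at its foot; it stands from 1 to 30 mm above the deck and may be gripped at any yaw. Free space to the turret is 49 mm from the axis
- pointer (a point): point on the line of the dial's white pointer, produced outwards to 37 mm from the dial axis, at deck level; it turns with the dial
- dot (a point): centre of the yellow sticker dot (8 mm across) that a user stuck on the dial plate, 37 mm from the dial axis, at deck level; it differs from day to day and lies clockwise (seen from above) of the pointer at the start, by 0.5 to 2.1 rad
- dial (a joint): angle of the speed dial, rad: 0 at the lowest scale mark, grows clockwise seen from above to 5.24 at the highest, one scale mark each 0.52 rad; stays where it is left (friction about 0.03 N m)
- cup_floor (a point): centre of the flat inner floor (26 mm across) of the rubber cup, where the tube's tip stands; 111 mm above the bench at rest, sinks with the cup. The cup's outer rim (54 mm across, mouth 44 mm) lies 24 mm above its floor; at rest 10 mm of steel stem show between cup and turret
- head (a joint): how far the sprung cup is pressed straight down, m: 0 at rest, 0.008 at the stop. Spring: 3 N to start moving and 1 N more for each mm (8 N at 5 mm, 11 N at the stop). The touch switch closes at 3 mm
- rack: white tube rack, fixed to the bench, 90 (x) x 210 (y) x 69 mm high with 2 x 5 square places of 31 mm, 40 mm apart; origin: centre of its underside. The tubes stand on its 5 mm floor in the row at x = -20 mm, at y = -80, 0 and +80 mm, in any order; the other places are empty. Its top plate lies 69 mm above the bench
- red_tube: the tube to mix: closed dark-brown tube with a red ribbed screw cap, 29 mm diameter (cone of 16 mm down to an 8 mm flat tip), 116 mm tall, about 50 g. Origin: centre of its tip; z points up to the cap
- red_cap (a point): centre of the red cap (35 mm diameter, 16 mm tall), 108 mm above the tube's tip; place to grip it
- red_tip (a point): centre of the red-capped tube's tip
- blue_tube_a: same tube with a blue cap, in the rack; leave alone. Origin: centre of its tip
- blue_tube_b: same tube with a blue cap, in the rack; leave alone. Origin: centre of its tip
- beaker: glass beaker, 68 mm diameter, 95 mm tall, standing loose; leave alone. Origin: centre of its underside
- spatula: narrow steel weighing spatula, 186 mm long and 7 mm high, lying loose along its x axis on the bench; leave alone. Origin: below its middle
Things that resemble listed ones, but are neither listed nor needed, are in the scene too. What is shaped like the red_tube but turquoise is not meant.

How it is judged (in metres and radians):
On the way, in this order (a step that is already met when the one before it is completed fails the run):
1. the dial's pointer is at the yellow dot and the dial is let go, the cup not yet pressed (horizontal distance between pointer and dot below 0.006 m and contact force between each of the arm, the fingers and mixer below 0.3 N and value of joint head below 0.001 m), for 0.2 s.
2. the red-capped tube, held in the fingers, keeps the cup pressed between switch and stop for 2.5 s (value of joint head between 0.003 and 0.007 m and contact force between red_tube and mixer above 3 N and contact force between the fingers and red_tube above 1 N and distance between red_tip and cup_floor below 0.013 m), for 2.5 s.
At the end, for the whole second after the job is handed in: The gripper still holds the red-capped tube, which stands upright (within 14 degrees) in the rubber cup and by itself keeps the cup pressed 3 to 7 mm down; the robot does not touch the mixer; the dial's pointer lies within 6 mm of the dot's centre, measured at the dot (about 9 degrees) (all of step 2 and angle between red_tube's own z axis and vertical below 0.25 rad and contact force between each of the arm, the fingers and mixer below 0.3 N and horizontal distance between pointer and dot below 0.006 m); the arm keeps its last pose, push and grip.
It fails at once if a blue-capped tube is disturbed (distance of any of blue_tube_a, blue_tube_b from where it was at the start of the episode above 0.02 m).
It fails at once if the beaker or the spatula is disturbed (distance of any of beaker, spatula from where it was at the start of the episode above 0.02 m).
It also fails if it takes over 61 s, if anything falls off the work surface, if the arm or the gripper's body presses on something with over 40 N, if the wrist force passes 120 N, or if a joint passes its speed limit or range.

## Working session

There is one attempt and no reset: what is moved stays moved. The work goes in short steps, Python scripts to look and compute and a tool call to move; the robot and the scene stay as the last step left them, time stands still between calls to the robot, and variables do not carry over. Pictures are saved under pics/ and viewed, at most 10 in all, crops included, and the job is handed in when it is done.

Besides the shell and the picture viewer there is one more tool, called after "Emit:" as name(argument=value, ...), one argument or row to a line, values as JSON. carry_out: Moves the arm, as the interface text tells. Its arguments: {"type":"object","properties":{"deltas":{"type":"array"}},"required":["deltas"]}

```bash
mkdir -p pics; cat > h.py <<'E'
import numpy as np, cv2, pickle
from plant import ctrl
def snap(n):
    return ctrl.snapshot(n)
def save(p,f,crop=None,s=1):
    im=p["color"][:,:,::-1]
    if crop: x0,y0,x1,y1=crop; im=im[y0:y1,x0:x1]
    cv2.imwrite("pics/"+f,cv2.resize(np.ascontiguousarray(im),None,fx=s,fy=s,interpolation=cv2.INTER_CUBIC))
def ray(p,uv):
    K=np.array(p["camera_matrix"]);R=np.array(p["R"]);t=np.array(p["t"])
    d=R.T@np.linalg.solve(K,[uv[0],uv[1],1]); return -R.T@t,d/np.linalg.norm(d)
def atz(p,uv,z):
    c,d=ray(p,uv); return c+d*(z-c[2])/d[2]
def proj(p,X):
    K=np.array(p["camera_matrix"]);q=K@(np.array(p["R"])@np.array(X)+np.array(p["t"])); return q[:2]/q[2]
def tri(rs):
    A=0;b=0
    for c,d in rs:
        M=np.eye(3)-np.outer(d,d);A=A+M;b=b+M@c
    return np.linalg.solve(A,b)
E
python3 - <<'E'
from h import *
np.set_printoptions(precision=4,suppress=True)
Z=dict(dial_axis=.092,pointer=.07,dot=.07,cup_floor=.111,red_cap=.113,mixer=0,rack=0,blue_tube_a=.005,beaker=0,spatula=0)
ims=[]
for n in("scene","side","wrist"):
    p=snap(n); save(p,n+"0.png"); print(n,"cam",ray(p,(320,200))[0])
    ims.append(p)
    for k,z in Z.items():
        for r in ctrl.spot_point(p,k)[:3]:
            if r["p"]>.2: print(" ",k,round(r["p"],2),np.array(r["centre"]).round(1),atz(p,r["centre"],z))
o=ctrl.get_obs();print(o)
E
```

```text
scene cam [ 0.9902 -0.1101  0.8805]
  dial_axis 0.86 [204.5 192.2] [ 0.4471 -0.2113  0.092 ]
  dial_axis 0.36 [438.1 143.8] [0.4655 0.3257 0.092 ]
  pointer 0.8 [208.3 212.8] [ 0.4864 -0.214   0.07  ]
  cup_floor 0.87 [195.7 223.5] [ 0.5295 -0.2369  0.111 ]
  red_cap 0.95 [393.7 119.4] [0.3846 0.2443 0.113 ]
  red_cap 0.64 [437.5 144.7] [0.4815 0.3118 0.113 ]
  mixer 0.69 [209.8 231. ] [ 0.4913 -0.227  -0.    ]
  rack 0.57 [395.1 184.2] [0.4896 0.2252 0.    ]
  blue_tube_a 0.8 [394.8 173.9] [0.4641 0.2335 0.005 ]
  blue_tube_a 0.73 [364.1 181.7] [0.4648 0.1537 0.005 ]
  beaker 0.71 [324.6 304.8] [ 0.729  -0.0241  0.    ]
  spatula 0.66 [305. 201.] [0.4747 0.0025 0.    ]
side cam [ 0.2367 -0.3689  0.6482]
  dial_axis 0.9 [355.9 304. ] [ 0.455  -0.2105  0.092 ]
  pointer 0.81 [374.7 297.6] [ 0.4958 -0.2178  0.07  ]
  dot 0.42 [374.8 315.4] [ 0.4723 -0.2393  0.07  ]
  cup_floor 0.85 [402.3 279.1] [ 0.5356 -0.2371  0.111 ]
  red_cap 0.94 [204.  136.5] [0.4853 0.3118 0.113 ]
  red_cap 0.85 [176.5 168.9] [0.3855 0.2555 0.113 ]
  mixer 0.61 [369.1 316.8] [ 0.491  -0.2183  0.    ]
  rack 0.7 [235.7 188.3] [0.4915 0.2249 0.    ]
  rack 0.42 [202.6 136.8] [0.5342 0.457  0.    ]
  blue_tube_a 0.64 [226.6 189.3] [0.4713 0.2325 0.005 ]
  beaker 0.83 [373.2 196.2] [ 0.72   -0.0211  0.    ]
  beaker 0.38 [214.  169.2] [0.488  0.3201 0.    ]
  spatula 0.72 [285.7 247.9] [0.4725 0.0051 0.    ]
wrist cam [0.2893 0.6134 0.3853]
{'clock': 1.65, 'joint_pos': array([ 87.1529,  20.5472,   0.6809,  -0.002 , -70.1332, -16.5075]), 'qvel': array([-0.0418,  0.0254,  0.0295, -0.1033,  0.0172,  0.0253]), 'tau': array([ -0.0014, -58.2382,  29.3283,   7.0029,   0.0123,  -0.    ]), 'tool_pos': array([0.2237, 0.6368, 0.2265]), 'orientation': array([-180.    ,    0.002 ,  -19.3552]), 'force': array([ 0.3375,  0.5005, -0.0472]), 'moment': array([ 0.0318, -0.0567, -0.0234]), 'gripper_force': 0.0, 'opening': 0.08760010563373545}
```

```bash
cd pics; python3 -c "
import cv2,numpy as np
a=[cv2.imread(n+'0.png') for n in('scene','wrist')]
cv2.imwrite('m0.png',cv2.resize(np.vstack(a),(480,600)))"
```

```text
(no output)
```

View pics/scene0.png

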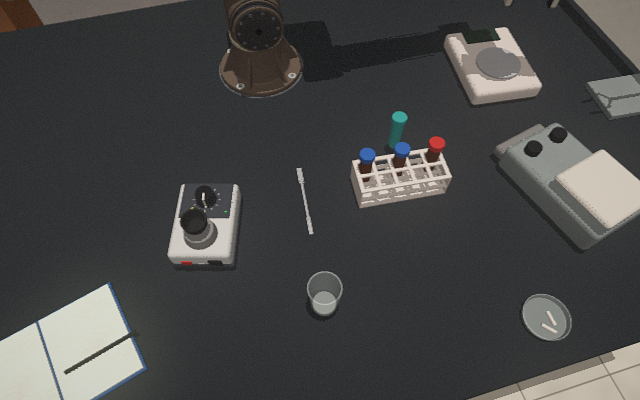

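View pics/side0.png

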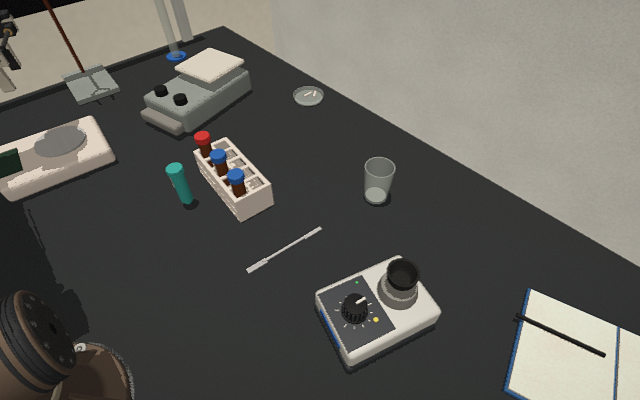

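The scene picture shows the mixer at about (205,225), with its pointer towards the cup. The red tube is at the rack's right end, (437,145). In the side picture the yellow dot is at about (375,319), clockwise of the pointer. I'll move over the dial for a closer look.

Emit:
carry_out(
  deltas=[
    [[0.91,0.63,-0.15,0,0.2],[0.91,0.63,-0.15,0,0.2],[0.91,0.63,-0.15,0,0.2],[0.91,0.63,-0.15,0,0.2],[0.91,0.63,-0.15,0,0.2]],
  ],
)

```text
clock: 2.15
tool_pos: [0.3553, 0.4549, 0.2578]
orientation: [-179.9, -0.0, -19.4]
force: [0.3, 1.2, 0.3]
opening: 0.0547
gripper_force: 0.0
```

Emit:
carry_out(
  deltas=[
    [[0.88,0.7,0,0,0.2],[0.88,0.7,0,0,0.2],[0.88,0.7,0,0,0.2],[0.88,0.7,0,0,0.2],[0.88,0.7,0,0,0.2]],
  ],
)

```text
clock: 2.65
tool_pos: [0.4745, 0.2642, 0.257]
orientation: [-180.0, -0.0, -19.5]
force: [0.5, 0.7, 0.3]
opening: 0.0522
gripper_force: 0.0
```

Emit:
carry_out(
  deltas=[
    [[0.46,1.0,0,0,0.2],[0.46,1.0,0,0,0.2],[0.46,1.0,0,0,0.2],[0.46,1.0,0,0,0.2],[0.46,1.0,0,0,0.2]],
  ],
)

```text
clock: 3.15
tool_pos: [0.4935, 0.0447, 0.257]
orientation: [-180.0, -0.0, -19.5]
force: [0.7, -0.3, -0.2]
opening: 0.0524
gripper_force: 0.0
```

Emit:
carry_out(
  deltas=[
    [[0.19,0.99,0,0,0.2],[0.19,0.99,0,0,0.2],[0.19,0.99,0,0,0.2],[0.19,0.99,0,0,0.2],[0.19,0.99,0,0,0.2]],
  ],
)

```text
clock: 3.65
tool_pos: [0.4627, -0.1558, 0.2567]
orientation: [180.0, -0.0, -19.7]
force: [0.6, -0.5, 0.5]
opening: 0.0524
gripper_force: 0.0
```

Emit:
carry_out(
  deltas=[
    [[-0.07,0.3,0,0,0.2],[-0.07,0.3,0,0,0.2],[-0.07,0.3,0,0,0.2],[-0.07,0.3,0,0,0.2],[-0.07,0.3,0,0,0.2]],
  ],
)

```text
clock: 4.15
tool_pos: [0.4316, -0.2026, 0.2566]
orientation: [-180.0, -0.0, -19.3]
force: [0.7, -0.2, 0.0]
opening: 0.0523
gripper_force: 0.0
```

```bash
cat > m1.py <<'E'
from h import *
import sys
np.set_printoptions(precision=4,suppress=True)
Z=dict(dial_axis=.092,pointer=.07,dot=.07,cup_floor=.111,mixer=0)
p=snap("wrist"); save(p,sys.argv[1])
for k,z in Z.items():
    for r in ctrl.spot_point(p,k)[:2]:
        if r["p"]>.2: print(" ",k,round(r["p"],2),np.array(r["centre"]).round(1),atz(p,r["centre"],z))
hsv=cv2.cvtColor(p["color"],cv2.COLOR_RGB2HSV)
m=cv2.inRange(hsv,(20,110,110),(35,255,255))
n,l,st,ce=cv2.connectedComponentsWithStats(m)
for i in range(1,n):
    if st[i,4]>15: print("yel",st[i,4],ce[i],atz(p,ce[i],.07))
o=ctrl.get_obs();print(o["tool_pos"],o["orientation"])
E
python3 m1.py w1.png
```

```text
dial_axis 0.95 [330.1 165.1] [ 0.4482 -0.2121  0.092 ]
  dot 0.37 [355.  140.1] [ 0.4623 -0.2468  0.07  ]
  cup_floor 0.83 [326.4  78.9] [ 0.5291 -0.2363  0.111 ]
  mixer 0.79 [323.7 119.6] [ 0.4943 -0.2201  0.    ]
yel 51 [352.902 137.098] [ 0.4662 -0.2456  0.07  ]
yel 594 [219.1852 269.3165] [ 0.3662 -0.0363  0.07  ]
yel 594 [434.9983 269.6448] [ 0.2763 -0.2924  0.07  ]
yel 3471 [416.0547 313.278 ] [ 0.2228 -0.2536  0.07  ]
[ 0.4313 -0.2029  0.2565] [179.996    0.0066 -19.3034]
```

View pics/w1.png

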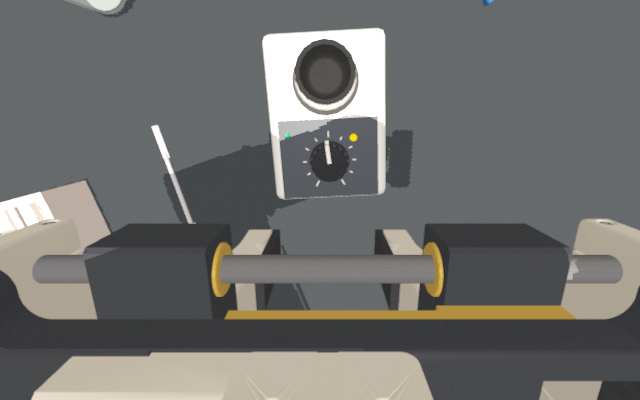

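The wrist picture shows the dial at (330,162), the white pointer from about (329,163) to (326,142), the yellow dot at (353,137) and the cup at (325,72). Next I'll measure the pointer line.

```bash
cat > m2.py <<'E'
from h import *
import sys
np.set_printoptions(precision=4,suppress=True)
def pointer(p,ax=(.4485,-.2118),dot=None):
    u,v=proj(p,[*ax,.1]).round().astype(int)
    g=p["color"].astype(int).min(2); m=np.zeros(g.shape,np.uint8)
    yy,xx=np.nonzero(g>110); 
    W=np.array([atz(p,(x,y),.1)[:2] for x,y in zip(xx,yy) if abs(x-u)<40 and abs(y-v)<40])
    r=np.hypot(*(W-ax).T); W=W[r<.019]; 
    vx,vy,x0,y0=cv2.fitLine(W.astype(np.float32),cv2.DIST_HUBER,0,1e-5,1e-5).ravel()
    mean=W.mean(0)-ax
    s=np.sign(vx*mean[0]+vy*mean[1])
    off=vx*(y0-ax[1])-vy*(x0-ax[0])
    return len(W),np.degrees(np.arctan2(s*vy,s*vx)),np.degrees(np.arctan2(mean[1],mean[0])),off,np.hypot(*(W-ax).T).min(),np.hypot(*(W-ax).T).max()
if __name__=="__main__":
    p=snap("wrist"); save(p,sys.argv[1],(260,90,400,210),5)
    print("n,lineang,meanang,off,rmin,rmax",pointer(p))
    d=np.array([.4662,-.2456]); ax=np.array([.4485,-.2118]); print("dot ang",np.degrees(np.arctan2(*(d-ax)[::-1])),np.hypot(*(d-ax)))
    print([(round(r["p"],2),r["centre"],atz(p,r["centre"],.07)) for r in ctrl.spot_point(p,"pointer")[:2]])
E
python3 m2.py w2.png
```

```text
n,lineang,meanang,off,rmin,rmax (85, np.float64(-3.918978761964171), np.float64(-10.147763305214049), np.float32(-0.0010526972), np.float64(0.00302687027671378), np.float64(0.018833450108669))
dot ang -62.36035916133372 0.0381540299313192
[]
```

View pics/w2.png

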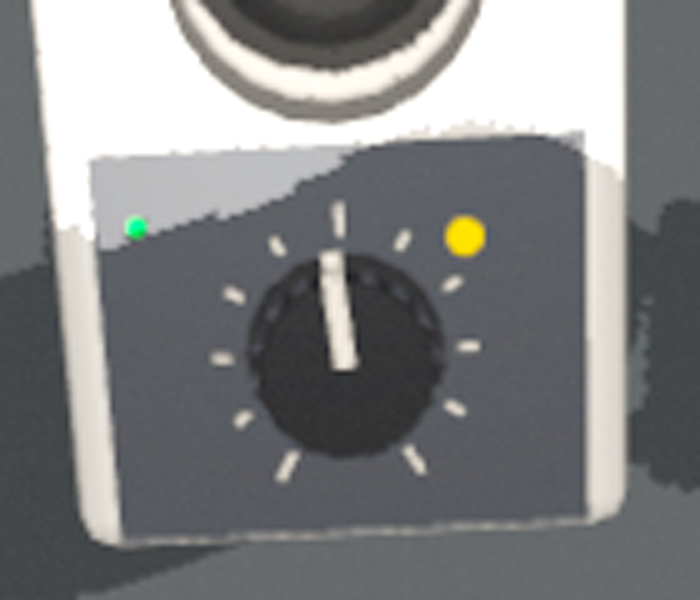

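Emit:
carry_out(
  deltas=[
    [[0.096,0.015,0.1,-0.076,0.2],[0.096,0.015,0.3,-0.076,0.2],[0.096,0.015,0.5,-0.076,0.2],[0.096,0.015,0.58,-0.076,0.2],[0.096,0.015,0.58,-0.076,0.2]],
  ],
)

```text
clock: 5.05
tool_pos: [0.4463, -0.2123, 0.1381]
orientation: [-179.9, 0.3, 8.0]
force: [-0.0, -0.7, 0.9]
opening: 0.0525
gripper_force: 0.0
```

Emit:
carry_out(
  deltas=[
    [[0,0,0.1,0,0.2],[0,0,0.18,0,0.2],[0,0,0.25,0,0.2],[0,0,0.3,0,0.2],[0,0,0.3,0,0.2]],
  ],
)

```text
clock: 5.55
tool_pos: [0.448, -0.2125, 0.0804]
orientation: [-180.0, 0.0, 8.0]
force: [0.5, -0.8, 0.8]
opening: 0.0524
gripper_force: 0.0
```

Emit:
carry_out(
  deltas=[
    [[0,0,0,0,-0.3],[0,0,0,0,-0.3],[0,0,0,0,-0.3],[0,0,0,0,-0.3],[0,0,0,0,-0.3]],
  ],
)

```text
clock: 6.05
tool_pos: [0.4487, -0.2124, 0.0814]
orientation: [180.0, -0.1, 8.0]
force: [-0.4, 2.9, 6.3]
opening: 0.0375
gripper_force: 30.0
```

Emit:
carry_out(
  deltas=[
    [[0,0,0,0.015,-0.3],[0,0,0,0.03,-0.3],[0,0,0,0.045,-0.3],[0,0,0,0.06,-0.3],[0,0,0,0.075,-0.3]],
  ],
)

```text
clock: 6.55
tool_pos: [0.4489, -0.2114, 0.0814]
orientation: [-179.9, -0.1, -19.2]
force: [-2.3, 12.4, 10.2]
opening: 0.0374
gripper_force: 30.0
```

Emit:
carry_out(
  deltas=[
    [[0,0,0,0.015,-0.3],[0,0,0,0.03,-0.3],[0,0,0,0.045,-0.3],[0,0,0,0.06,-0.3],[0,0,0,0.075,-0.3]],
  ],
)

```text
clock: 7.05
tool_pos: [0.4496, -0.2104, 0.0814]
orientation: [-179.8, -0.0, -46.2]
force: [1.1, 19.9, 8.4]
opening: 0.0372
gripper_force: 30.0
```

Emit:
carry_out(
  deltas=[
    [[0,0,0,0,-0.3],[0,0,0,0,0],[0,0,0,0,0.2],[0,0,0,0,0.2],[0,0,0,0,0.2]],
  ],
)

```text
clock: 7.55
tool_pos: [0.4478, -0.2128, 0.0805]
orientation: [180.0, 0.0, -46.0]
force: [0.1, 0.5, 0.2]
opening: 0.0522
gripper_force: 0.0
```

Emit:
carry_out(
  deltas=[
    [[0,0,-0.1,0,0.2],[0,0,-0.25,0,0.2],[-0.05,0,-0.5,0,0.2],[-0.1,0,-0.7,0,0.2],[-0.1,0,-0.9,0,0.2]],
  ],
)

```text
clock: 8.05
tool_pos: [0.4331, -0.198, 0.2626]
orientation: [-180.0, -0.0, -46.0]
force: [1.2, 0.1, -0.2]
opening: 0.0525
gripper_force: 0.0
```

```bash
python3 m1.py w3.png; python3 m2.py w4.png; python3 - <<'E'
from h import *
p=snap("side"); c=proj(p,[.4485,-.212,.09]).round().astype(int); u,v=c
print(c,[(round(r["p"],2),r["centre"],atz(p,r["centre"],.07)) for k in("pointer","dot") for r in ctrl.spot_point(p,k)[:1]])
w=cv2.imread("pics/w3.png"); a=snap("wrist"); q=proj(a,[.4485,-.212,.09]).round().astype(int)
A=cv2.resize(w[max(q[1]-35,0):q[1]+35,q[0]-45:q[0]+45],(450,350)); B=cv2.resize(p["color"][v-35:v+35,u-45:u+45,::-1],(450,350))
cv2.imwrite("pics/m5.png",cv2.resize(np.hstack([A,B]),(800,311)))
E
```

```text
dial_axis 0.87 [322.5 157.5] [ 0.4546 -0.2138  0.092 ]
  pointer 0.61 [336.3 129. ] [ 0.4639 -0.2455  0.07  ]
  dot 0.49 [333.8 127.5] [ 0.467  -0.2447  0.07  ]
  cup_floor 0.8 [282.9  86.4] [ 0.5309 -0.2387  0.111 ]
yel 51 [334.5686 127.5294] [ 0.4664 -0.2453  0.07  ]
yel 599 [219.2321 269.1586] [ 0.4489 -0.0166  0.07  ]
yel 601 [434.9551 269.4542] [ 0.2503 -0.2081  0.07  ]
yel 3578 [414.7658 313.3077] [ 0.2203 -0.147   0.07  ]
[ 0.4335 -0.1982  0.2594] [179.9412   0.0896 -46.023 ]
n,lineang,meanang,off,rmin,rmax (92, np.float64(-55.80625144316113), np.float64(-56.798823295666345), np.float32(-0.00014683558), np.float64(0.0014699698622603389), np.float64(0.018992597229303215))
dot ang -62.36035916133372 0.0381540299313192
[(0.59, [338.2, 131.8], array([ 0.4603, -0.245 ,  0.07  ]))]
[354 308] [(0.57, [377.0, 320.7], array([ 0.46818762, -0.24775285,  0.07      ])), (0.52, [210.7, 173.2], array([0.4483362, 0.239412 , 0.07     ]))]
```

View pics/m5.png

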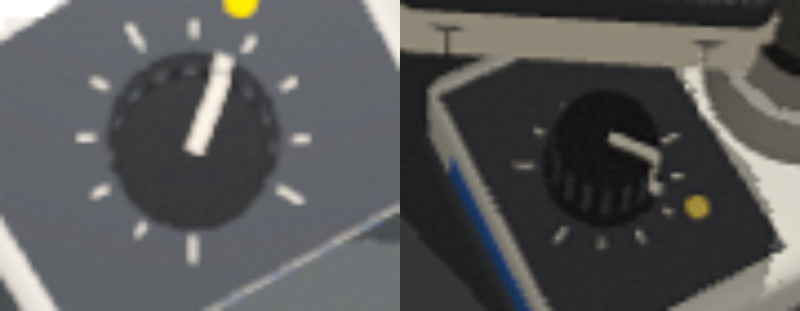

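The pointer now lies nearly on the dot: the line runs from (197,150) to (226,55), with the dot at (241,2) in the left crop. I'll check this with a circle fit to the scale ticks.

```bash
python3 - <<'E'
from h import *
from scipy.optimize import least_squares
a=snap("wrist"); q=proj(a,[.4485,-.212,.09]).round().astype(int); o=np.array([q[0]-45,max(q[1]-35,0)])
f=lambda u,v:o+np.array([u,v])/(800/180)-.4
T=[(133,37),(193,28),(248,44),(289,83),(303,138),(290,193),(193,249),(290,195),(140,230),(100,192),(87,138),(100,83)]
W=np.array([atz(a,f(*t),.07)[:2] for t in T])
s=least_squares(lambda x:np.hypot(*(W-x[:2]).T)-x[2],[.4485,-.212,.027],loss="soft_l1",f_scale=.0005); ax=s.x[:2]
print("axis,r",s.x,s.fun.round(4)); an=lambda w:np.degrees(np.arctan2(w[1]-ax[1],w[0]-ax[0]))
print("ticks",[round(an(w),1) for w in W])
d=atz(a,f(241,2),.07); print("dot",an(d),an([.4664,-.2453]),np.hypot(*(d[:2]-ax)))
A,B=[atz(a,f(*t),.1)[:2] for t in((197,150),(219,82))]; C=atz(a,f(226,57),.075)
print("inner r",np.hypot(*(A-ax)),"line",np.degrees(np.arctan2(*(B-A)[::-1])),"B",an(B),np.hypot(*(B-ax)),"C",an(C),np.hypot(*(C[:2]-ax)))
E
```

```text
axis,r [ 0.45065015 -0.21222165  0.02828303] [ 0.0022  0.0001 -0.0004 -0.0001 -0.0004  0.0001  0.0005  0.0004 -0.0005
 -0.     -0.0004  0.    ]
ticks [np.float64(-15.1), np.float64(-45.1), np.float64(-74.9), np.float64(-104.7), np.float64(-134.8), np.float64(-165.1), np.float64(132.9), np.float64(-166.0), np.float64(102.5), np.float64(72.7), np.float64(42.9), np.float64(12.9)]
dot -64.47546259847688 -64.539123948199 0.03672149882830049
inner r 0.0019626542863860133 line -63.93245962670652 B -64.2279548331096 0.018710538777204286 C -65.98220367903403 0.02295855701397365
```

Pointer and dot agree within about 1°. Next is the red tube.

Emit:
carry_out(
  deltas=[
    [[-0.62,-0.94,0,-0.075,0.2],[-0.62,-0.94,0,-0.075,0.2],[-0.62,-0.94,0,-0.075,0.2],[-0.62,-0.94,0,-0.075,0.2],[-0.62,-0.94,0,-0.075,0.2]],
  ],
)

```text
clock: 9.2
tool_pos: [0.4838, 0.0247, 0.2605]
orientation: [-180.0, -0.0, -18.8]
force: [0.4, -0.1, 0.4]
opening: 0.0524
gripper_force: 0.0
```

Emit:
carry_out(
  deltas=[
    [[-0.33,-0.95,0,0,0.2],[-0.33,-0.95,0,0,0.2],[-0.33,-0.95,0,0,0.2],[-0.33,-0.95,0,0,0.2],[-0.33,-0.95,0,0,0.2]],
  ],
)

```text
clock: 9.7
tool_pos: [0.4827, 0.2275, 0.2598]
orientation: [180.0, 0.0, -18.8]
force: [-0.2, -0.5, -1.2]
opening: 0.0528
gripper_force: 0.0
```

Emit:
carry_out(
  deltas=[
    [[-0.37,-0.25,0,0,0.2],[-0.37,-0.25,0,0,0.2],[-0.37,-0.25,0,0,0.2],[-0.37,-0.25,0,0,0.2],[-0.37,-0.25,0,0,0.2]],
  ],
)

```text
clock: 10.2
tool_pos: [0.4293, 0.2935, 0.2605]
orientation: [180.0, -0.0, -19.0]
force: [0.9, 0.3, 0.2]
opening: 0.0528
gripper_force: 0.0
```

```bash
python3 - <<'E'
from h import *
np.set_printoptions(precision=4,suppress=True)
rs=[]
for n in("wrist","scene","side"):
    p=snap(n); 
    if n=="wrist": save(p,"w6.png")
    hsv=cv2.cvtColor(p["color"],cv2.COLOR_RGB2HSV); m=cv2.inRange(hsv,(0,150,60),(8,255,255))|cv2.inRange(hsv,(172,150,60),(180,255,255))
    k,l,st,ce=cv2.connectedComponentsWithStats(m)
    for i in range(1,k):
        if st[i,4]>40: print(n,"red",st[i],ce[i],atz(p,ce[i],.113))
    for r in ctrl.spot_point(p,"red_cap")[:3]: print(n,round(r["p"],2),r["centre"],atz(p,r["centre"],.113))
    c=proj(p,[.4835,.312,.113]); b=min(range(1,k),key=lambda i:np.hypot(*(ce[i]-c))+(st[i,4]<40)*999); rs.append(ray(p,ce[b]))
print("tri",tri(rs)); o=ctrl.get_obs(); print(o["tool_pos"],o["orientation"],o["force"],o["clock"])
p=snap("wrist")
for k,z in(("red_tip",.005),("blue_tube_a",.005)):
    for r in ctrl.spot_point(p,k)[:2]: print(k,round(r["p"],2),r["centre"],atz(p,r["centre"],z))
E
```

```text
wrist red [ 276  128   37   36 1025] [294.4722 145.7698] [0.4784 0.3107 0.113 ]
wrist 0.96 [368.8, 217.0] [0.3826 0.2624 0.113 ]
wrist 0.65 [295.9, 144.4] [0.4792 0.3089 0.113 ]
scene red [428 136  17  17 213] [435.9765 144.1127] [0.479  0.3092 0.113 ]
scene 0.74 [397.7, 119.1] [0.3863 0.2535 0.113 ]
scene 0.64 [305.2, 201.8] [ 0.5428 -0.0121  0.113 ]
scene 0.61 [435.1, 142.5] [0.4742 0.3091 0.113 ]
side red [194 131  17  15 203] [201.9951 137.7685] [0.4795 0.3109 0.113 ]
side 0.83 [202.8, 138.2] [0.4801 0.3082 0.113 ]
side 0.68 [174.8, 170.8] [0.38   0.2526 0.113 ]
side 0.64 [212.1, 168.9] [0.4417 0.2036 0.113 ]
tri [0.4788 0.31   0.1132]
[0.4294 0.2935 0.2606] [179.9957  -0.0008 -19.0644] [-0.0383  0.2786  0.2363] 10.5
red_tip 0.97 [356.6, 192.5] [0.3834 0.2652 0.005 ]
red_tip 0.85 [302.6, 136.7] [0.4804 0.3104 0.005 ]
blue_tube_a 0.92 [360.9, 120.7] [0.4748 0.2303 0.005 ]
blue_tube_a 0.61 [418.1, 107.9] [0.4659 0.1548 0.005 ]
```

View pics/w6.png

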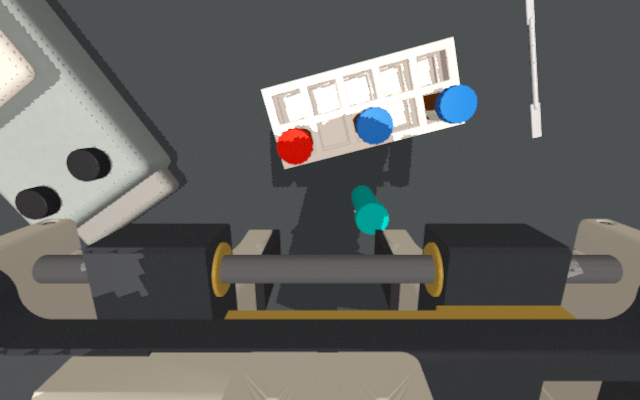

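The red cap is at (294,146), about (0.479, 0.310), with no obstacle near the fingers. The turquoise decoy is at (370,215). I'll go down and grip.

Emit:
carry_out(
  deltas=[
    [[0.21,-0.16,0.1,0,0.2],[0.21,-0.16,0.3,0,0.2],[0.21,-0.16,0.5,0,0.2],[0.21,-0.16,0.5,0,0.2],[0.21,-0.16,0.5,0,0.2]],
  ],
)

```text
clock: 11.15
tool_pos: [0.4794, 0.3106, 0.1611]
orientation: [179.9, -0.0, -19.0]
force: [-1.2, -0.5, 1.4]
opening: 0.0526
gripper_force: 0.0
```

Emit:
carry_out(
  deltas=[
    [[0,0,0.1,0,0.2],[0,0,0.2,0,0.2],[0,0,0.3,0,0.2],[0,0,0.33,0,0.2],[0,0,0.33,0,0.2]],
  ],
)

```text
clock: 11.65
tool_pos: [0.4797, 0.3114, 0.0961]
orientation: [-179.9, -0.1, -19.0]
force: [1.0, 0.3, 0.0]
opening: 0.0528
gripper_force: 0.0
```

Emit:
carry_out(
  deltas=[
    [[0,0,0,0,0],[0,0,0,0,-0.4],[0,0,0,0,-0.4],[0,0,0,0,-0.4],[0,0,0,0,-0.4]],
  ],
)

```text
clock: 12.15
tool_pos: [0.4798, 0.3112, 0.0956]
orientation: [-179.9, -0.1, -19.0]
force: [0.4, -1.3, 5.8]
opening: 0.0342
gripper_force: 30.0
```

Emit:
carry_out(
  deltas=[
    [[0,0,-0.1,0,-0.4],[0,0,-0.3,0,-0.4],[0,0,-0.5,0,-0.4],[0,0,-0.7,0,-0.4],[0,0,-0.85,0,-0.4]],
  ],
)

```text
clock: 12.65
tool_pos: [0.4794, 0.3109, 0.2673]
orientation: [-179.9, -0.1, -19.0]
force: [-0.6, -0.3, -0.6]
opening: 0.0341
gripper_force: 30.0
```

Emit:
carry_out(
  deltas=[
    [[0.08,0.15,0,0,-0.4],[0.18,0.34,0,0,-0.4],[0.28,0.53,0,0,-0.4],[0.38,0.72,0,0,-0.4],[0.47,0.9,0,0,-0.4]],
  ],
)

```text
clock: 13.15
tool_pos: [0.5091, 0.1082, 0.2646]
orientation: [-180.0, 0.0, -19.0]
force: [0.2, 0.4, -0.2]
opening: 0.0346
gripper_force: 30.0
```

Emit:
carry_out(
  deltas=[
    [[0.1,0.19,0,0,-0.4],[0.2,0.38,0,0,-0.4],[0.3,0.57,0,0,-0.4],[0.4,0.76,0,0,-0.4],[0.47,0.9,0,0,-0.4]],
  ],
)

```text
clock: 13.65
tool_pos: [0.5395, -0.0931, 0.2644]
orientation: [180.0, 0.0, -19.1]
force: [1.8, -0.1, -0.9]
opening: 0.0343
gripper_force: 30.0
```

Emit:
carry_out(
  deltas=[
    [[0.04,0.18,0,0,-0.4],[0.08,0.36,0,0,-0.4],[0.11,0.52,0,0,-0.4],[0.13,0.62,0,0,-0.4],[0.13,0.62,0,0,-0.4]],
  ],
)

```text
clock: 14.15
tool_pos: [0.5231, -0.2187, 0.2641]
orientation: [180.0, 0.1, -19.2]
force: [-0.2, 0.2, -0.7]
opening: 0.0342
gripper_force: 30.0
```

```bash
cat > m3.py <<'E'
from h import *
import sys
np.set_printoptions(precision=4,suppress=True)
R={};P=[]
o=ctrl.get_obs();t=o["tool_pos"]; print(t,o["orientation"],o["force"],o["opening"],o["clock"])
for n in("scene","side","wrist"):
    p=snap(n);P.append(p)
    for k,z in(("cup_floor",.111),("red_tip",t[2]-.0906),("red_cap",t[2]+.0174),("pointer",.07),("dot",.07)):
        for r in ctrl.spot_point(p,k)[:1]:
            print(n,k,round(r["p"],2),np.round(r["centre"],1),atz(p,r["centre"],z))
            R.setdefault(k,[]).append(ray(p,r["centre"]))
for k,v in R.items():
    if len(v)>1: print("tri",k,tri(v[:2]),tri(v))
def crop(p,c,w=70,h=75):
    u,v=np.round(c).astype(int); u=np.clip(u,w,640-w);v=np.clip(v,h,400-h); return cv2.resize(p["color"][v-h:v+h,u-w:u+w,::-1],(390,420))
c=[crop(p,proj(p,[.525,-.23,z])) for p,z in((P[0],.15),(P[1],.15))]
cv2.imwrite("pics/"+sys.argv[1],np.hstack(c))
E
python3 m3.py m7.png
```

```text
[ 0.5231 -0.2187  0.2641] [179.9796   0.0579 -19.1598] [-0.1565  0.2302 -0.6919] 0.034159307659814404 14.15
scene cup_floor 0.82 [194.4 224.3] [ 0.5306 -0.2397  0.111 ]
scene red_tip 0.65 [394.3 146.4] [0.5009 0.1912 0.1735]
scene red_cap 0.72 [179.5 170. ] [ 0.5219 -0.2209  0.2815]
scene pointer 0.77 [193.1 206. ] [ 0.4603 -0.2432  0.07  ]
side cup_floor 0.78 [401.2 277.8] [ 0.5361 -0.2343  0.111 ]
side red_tip 0.97 [188.5 203.7] [0.3423 0.0907 0.1735]
side red_cap 0.83 [174.7 169.7] [0.3359 0.0592 0.2815]
side pointer 0.65 [378.8 322. ] [ 0.4687 -0.2512  0.07  ]
side dot 0.71 [377.3 319.9] [ 0.4696 -0.2472  0.07  ]
wrist cup_floor 0.69 [342.4 173. ] [ 0.5304 -0.2356  0.111 ]
wrist red_tip 0.88 [328.2 201.5] [ 0.5227 -0.2171  0.1735]
wrist red_cap 0.84 [329.4 257.2] [ 0.5235 -0.2177  0.2815]
wrist dot 0.52 [367.6 218.6] [ 0.4587 -0.2467  0.07  ]
tri cup_floor [ 0.5334 -0.2373  0.1168] [ 0.5327 -0.2368  0.1171]
tri red_tip [ 0.3808  0.2642 -0.0027] [ 0.4645 -0.0022  0.2086]
tri red_cap [ 0.4067 -0.1463  0.3266] [ 0.4444 -0.1686  0.3074]
tri pointer [ 0.4653 -0.2472  0.0746] [ 0.4653 -0.2472  0.0746]
tri dot [ 0.464  -0.2481  0.0828] [ 0.464  -0.2481  0.0828]
```

View pics/m7.png

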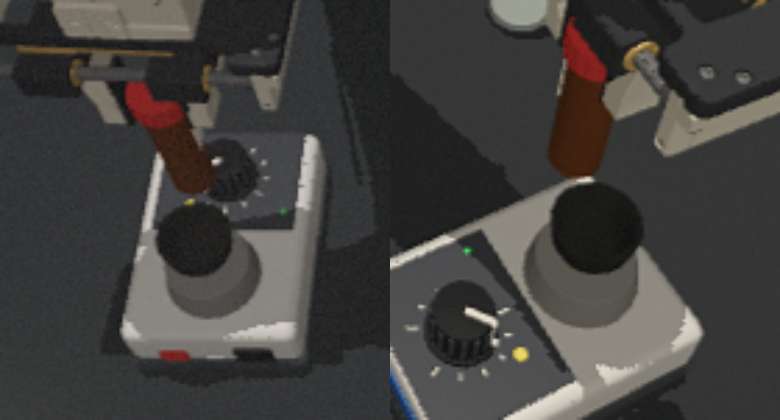

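Emit:
carry_out(
  deltas=[
    [[0.07,0.068,0,0,-0.4],[0.07,0.068,0.05,0,-0.4],[0.07,0.068,0.12,0,-0.4],[0.07,0.068,0.2,0,-0.4],[0.07,0.068,0.25,0,-0.4]],
  ],
)

```text
clock: 15.55
tool_pos: [0.532, -0.2337, 0.2129]
orientation: [180.0, 0.1, -19.0]
force: [0.2, -0.4, -0.3]
opening: 0.0339
gripper_force: 30.0
```

Emit:
carry_out(
  deltas=[
    [[0,0,0.01,0,-0.4],[0,0,0.02,0,-0.4],[0,0,0.03,0,-0.4],[0,0,0.04,0,-0.4],[0,0,0.04,0,-0.4]],
  ],
)

```text
clock: 16.05
tool_pos: [0.5328, -0.2339, 0.2067]
orientation: [-180.0, -0.0, -19.0]
force: [1.0, -0.2, 0.1]
opening: 0.0341
gripper_force: 30.0
```

Emit:
carry_out(
  deltas=[
    [[0,0,0.007,0,-0.4],[0,0,0.014,0,-0.4],[0,0,0.02,0,-0.4],[0,0,0.02,0,-0.4],[0,0,0.02,0,-0.4]],
  ],
)

```text
clock: 16.55
tool_pos: [0.5328, -0.234, 0.2025]
orientation: [180.0, 0.0, -19.0]
force: [-0.7, 0.1, -1.3]
opening: 0.0339
gripper_force: 30.0
```

Emit:
carry_out(
  deltas=[
    [[0,0,0.005,0,-0.4],[0,0,0.01,0,-0.4],[0,0,0.01,0,-0.4],[0,0,0.01,0,-0.4],[0,0,0.01,0,-0.4]],
  ],
)

```text
clock: 17.05
tool_pos: [0.533, -0.2341, 0.2009]
orientation: [180.0, -0.0, -19.0]
force: [1.1, 0.5, 3.7]
opening: 0.0342
gripper_force: 30.0
```

Emit:
carry_out(
  deltas=[
    [[0,0,0.005,0,-0.4],[0,0,0.01,0,-0.4],[0,0,0.015,0,-0.4],[0,0,0.02,0,-0.4],[0,0,0.02,0,-0.4]],
  ],
)

```text
clock: 17.55
tool_pos: [0.5332, -0.2342, 0.197]
orientation: [180.0, -0.1, -19.0]
force: [-0.1, 0.9, 6.8]
opening: 0.0339
gripper_force: 30.0
```

```bash
python3 - <<'E'
from h import *
F=[]
for i in range(10):
    p=snap(["scene","side"][i%2]); o=ctrl.get_obs(); F.append([*o["force"],*o["tool_pos"],o["opening"]])
print(np.round(F,4),np.mean(F,0).round(4))
E
python3 m3.py m8.png | head -1
```

```text
[[-8.8700e-01 -1.8290e-01  6.4059e+00  5.3320e-01 -2.3410e-01  1.9710e-01
   3.4000e-02]
 [-1.5440e-01  1.0860e-01  5.8485e+00  5.3320e-01 -2.3420e-01  1.9710e-01
   3.4500e-02]
 [-8.0200e-02  1.0216e+00  6.0877e+00  5.3320e-01 -2.3420e-01  1.9710e-01
   3.4200e-02]
 [-1.6820e-01  5.1940e-01  6.2371e+00  5.3320e-01 -2.3410e-01  1.9710e-01
   3.4400e-02]
 [-1.1111e+00  8.1510e-01  6.0853e+00  5.3320e-01 -2.3420e-01  1.9710e-01
   3.4100e-02]
 [ 3.4510e-01  1.6280e-01  6.0526e+00  5.3320e-01 -2.3420e-01  1.9720e-01
   3.4100e-02]
 [ 2.8530e-01  9.0860e-01  5.9026e+00  5.3320e-01 -2.3410e-01  1.9710e-01
   3.4100e-02]
 [-4.0340e-01  1.4520e-01  6.6654e+00  5.3320e-01 -2.3420e-01  1.9720e-01
   3.4200e-02]
 [-4.0000e-03  4.0790e-01  6.5429e+00  5.3320e-01 -2.3420e-01  1.9720e-01
   3.4300e-02]
 [-3.3850e-01 -2.9320e-01  6.5774e+00  5.3320e-01 -2.3420e-01  1.9710e-01
   3.4300e-02]] [-0.2516  0.3613  6.2405  0.5332 -0.2342  0.1971  0.0342]
[ 0.5332 -0.2342  0.1971] [179.992   -0.0659 -18.9802] [-0.3385 -0.2932  6.5774] 0.03434664620721334 18.05
```

View pics/m8.png

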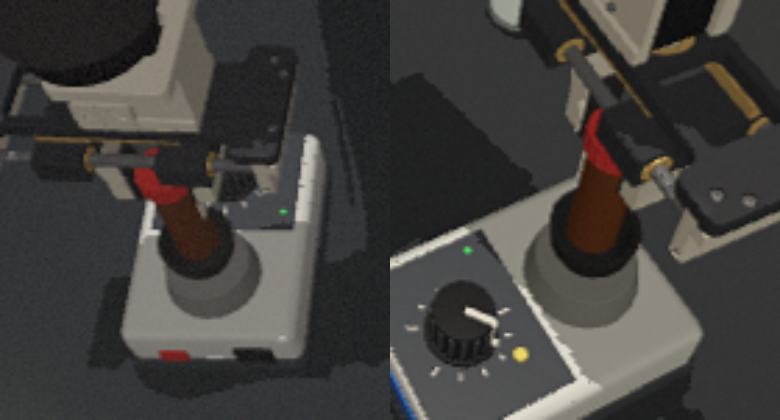

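The tube stands upright in the cup, which has sunk about 4 mm. I'll add 1 mm and hold.

Emit:
carry_out(
  deltas=[
    [[0,0,0.003,0,-0.4],[0,0,0.005,0,-0.4],[0,0,0.005,0,-0.4],[0,0,0.005,0,-0.4],[0,0,0.005,0,-0.4]],
  ],
)

```text
clock: 19.45
tool_pos: [0.5333, -0.2342, 0.1963]
orientation: [180.0, -0.1, -19.0]
force: [0.2, -0.3, 7.3]
opening: 0.0341
gripper_force: 30.0
```

Emit:
carry_out(
  deltas=[
    [[0,0,0,0,-0.4],[0,0,0,0,-0.4],[0,0,0,0,-0.4],[0,0,0,0,-0.4],[0,0,0,0,-0.4]],
  ],
)

```text
clock: 19.95
tool_pos: [0.5333, -0.2342, 0.1963]
orientation: [180.0, -0.1, -19.0]
force: [-0.0, 0.2, 6.5]
opening: 0.0342
gripper_force: 30.0
```

Emit:
carry_out(
  deltas=[
    [[0,0,0,0,-0.4],[0,0,0,0,-0.4],[0,0,0,0,-0.4],[0,0,0,0,-0.4],[0,0,0,0,-0.4]],
  ],
)

```text
clock: 20.45
tool_pos: [0.5333, -0.2342, 0.1963]
orientation: [180.0, -0.1, -19.0]
force: [0.3, -0.3, 7.4]
opening: 0.0342
gripper_force: 30.0
```

Emit:
carry_out(
  deltas=[
    [[0,0,0,0,-0.4],[0,0,0,0,-0.4],[0,0,0,0,-0.4],[0,0,0,0,-0.4],[0,0,0,0,-0.4]],
  ],
)

```text
clock: 20.95
tool_pos: [0.5333, -0.2342, 0.1963]
orientation: [180.0, -0.1, -19.0]
force: [0.6, 0.0, 7.3]
opening: 0.0342
gripper_force: 30.0
```

Emit:
carry_out(
  deltas=[
    [[0,0,0,0,-0.4],[0,0,0,0,-0.4],[0,0,0,0,-0.4],[0,0,0,0,-0.4],[0,0,0,0,-0.4]],
  ],
)

```text
clock: 21.45
tool_pos: [0.5333, -0.2342, 0.1963]
orientation: [180.0, -0.1, -19.0]
force: [-1.0, 0.6, 7.7]
opening: 0.0342
gripper_force: 30.0
```

Emit:
carry_out(
  deltas=[
    [[0,0,0,0,-0.4],[0,0,0,0,-0.4],[0,0,0,0,-0.4],[0,0,0,0,-0.4],[0,0,0,0,-0.4]],
  ],
)

```text
clock: 21.95
tool_pos: [0.5333, -0.2342, 0.1963]
orientation: [180.0, -0.1, -19.0]
force: [-0.1, 0.8, 6.6]
opening: 0.0341
gripper_force: 30.0
```

Emit:
carry_out(
  deltas=[
    [[0,0,0,0,-0.4],[0,0,0,0,-0.4],[0,0,0,0,-0.4],[0,0,0,0,-0.4],[0,0,0,0,-0.4]],
  ],
)

```text
clock: 22.45
tool_pos: [0.5334, -0.2342, 0.1963]
orientation: [180.0, -0.1, -19.0]
force: [-1.0, -0.5, 6.9]
opening: 0.034
gripper_force: 30.0
```

Emit:
carry_out(
  deltas=[
    [[0,0,0,0,-0.4],[0,0,0,0,-0.4],[0,0,0,0,-0.4],[0,0,0,0,-0.4],[0,0,0,0,-0.4]],
  ],
)

```text
clock: 22.95
tool_pos: [0.5333, -0.2342, 0.1963]
orientation: [180.0, -0.1, -19.0]
force: [-0.7, -0.1, 6.9]
opening: 0.0342
gripper_force: 30.0
```

```bash
python3 -c "
from plant import ctrl
print(ctrl.close_job())"
```

```text
the job is handed in; nothing more can be done
None
```

The job is handed in, though the hand-in gave no verdict: the pointer is within about 1° of the yellow dot, and the gripper still holds the red-capped tube upright in the cup, pressed down about 4.7 mm (estimated from the force reading) for over 3 s.

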